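Blow out the bench air line with the red push-pull valve

TASK

Blow out the compressed-air line: pull the red knob straight up out of its valve box until it reaches its on detent, let it stay out for about two seconds, then push it fully in again and let go. Leave the yellow knob pushed in as it is.

Things in the scene. Friction and masses are not known exactly. Their poses are not given: they have to be found in the camera images.
- red_knob_grip (a point): Centre of the red knob's head: upright ribbed cylinder, 32 mm across, 26 mm tall (13 above, 13 below), moving with the knob, on a 14 mm stem with a 28 mm collar, 6 mm high. It stands mid-top of a fixed white box 80x80 mm, 57 high, with a gauge in front. Knob in: this point is 88 mm above the worktop, 31 mm above the box top. Box place and yaw vary.
- red_knob (a joint): Travel of the red knob in m, straight up: 0 = pushed fully in (off), 0.025 = pulled fully out (on), where it meets its stop. A detent holds it at either end and snaps it over near the middle of the travel; it takes about 8 N to pull or push it past. When out, a green band shows on the stem.
- yellow_knob_grip (a point): Middle of the head of the yellow knob, a bystander: same size and build as the red one on a like white box of its own. The two boxes change places between starts.
- yellow_knob (a joint): Travel of the yellow knob in m, straight up: 0 = pushed fully in (off, as it starts and must stay), 0.025 = out.

How it is judged:
On the way, in this order (a step that is already met when the one before it is completed fails the run):
1. the red knob is out at its on detent (at least 20 mm of its 25 mm) for 1.5 s (value of joint red_knob above 0.02 m), for 1.5 s.
2. the red knob is pushed in again (within 4 mm of fully in) (value of joint red_knob below 0.004 m), for 0.2 s.
At the end, for the whole second after the job is handed in: The red knob, having been out, is in again within 4 mm of its end of travel and released; the yellow knob is in within 4 mm (value of joint each of red_knob, yellow_knob below 0.004 m); the robot touches nothing.
It fails at once if the yellow knob is pulled out (more than 6 mm) (value of joint yellow_knob above 0.006 m).
It also fails if it takes over 35 s, if anything falls off the work surface, if the arm or the gripper's body presses on something with over 40 N, if the wrist force passes 120 N, or if a joint passes its speed limit or range.

ROBOT

A 6-joint arm with a two-finger parallel gripper is mounted at the origin on a cart in front of the work surface, level with it; the furniture and walls round the work are solid. World frame = base frame: x ahead of the robot, y to its left, z up, the work surface at z = 0. Lengths are in m, angles in rad, forces in N, time in s.
With the tool pointing down it reaches from about 0.425 to 0.95 m from the base axis. Payload 3.5 kg.
Tool frame: the origin (TCP) lies at the very end of the fingers, on their centre line; the grasp point (between the pads) lies 19 mm behind it; x points along the fingers, y is the direction in which the jaws open and shut, and the axes are right-handed (so a half turn about x gives the same grasp; the last joint's range is limited). The gripper opens to 85 mm and grips with 20 to 120 N. Pads are 22 mm wide; open, the fingers measure 114 mm over their backs; the gripper's body (76 mm by 85 mm) begins 54 mm behind the grasp point. The pads swing forward as they close: fully open they stand 13 mm farther back than shut.
Start: joints at [-1.415, 0.286, 1.577, -0, 1.279, -0.15], TCP at [0.203, -0.644, 0.231] pointing down, gripper open.
Joint ranges: [-2.77, 2.77], [-0.9, 2.22], [0.21, 2.48], [-1.53, 4.67], [0.24, 2.81], [-2.84, 2.84]. Speed limits (rad/s): [2.79, 2.79, 3.14, 3.14, 3.14, 3.14].

INTERFACE

Orientations are given as a unit quaternion [w, x, y, z].
In Python, from bench import arm gives the robot as it stands.
- The arm moves only by the shell command python3 -m creep 'ROWS' [FORCE]. ROWS is JSON, one flat list of numbers, 5 for each row, row after row: the shift along the tool's x, y, z in m, then the turn about the tool's x in rad, then the closure in counts, from 0 (fully open) to 255 (shut). In form: [tx, ty, tz, spin, fingers, tx, ty, tz, spin, fingers, ...]. A call has 1 to 5 rows; each row shifts and turns the commanded pose from where the row before left it, along the tool's axes as they then stand; what a row does not reach is not made up. A row lasts 1/10 s, in which the tool goes at most 50 mm and 8.59 degrees, less where a joint would pass 70% of its speed; a pose out of reach is approached as far as the arm can. A call is refused whole if a number of a shift passes 0.05 or a number of a turn 0.15, either way. A call with a gripper value outside its range is refused whole. The fingers move at their own pace and stop on an object; FORCE is the grip in N (left out, the last holds). Time passes only in rows, so rows that do not move let the fingers close. It gives the time, the measured TCP pose, the force and the opening at its end, in the units of the state.
- arm.observe(): the state, without advancing time (a new reading comes with each control period).
- arm.get_image(name): name is "scene" or "top"; returns (picture, depth): 400x640x3 uint8, blue, green, red; 400x640 float32, m along the optical axis (not along the pixel's ray), 0 where there is no reading.
- arm.camera_params(name): a dict with "fx", "fy", "cx", "cy" (pixels), "R" (3x3) and "t" (3): a world point X has camera coordinates R X + t. Camera axes: x right, y down, z forward; pixel columns grow to the right and rows downward; lengths in m; the calibration is good to about 2 mm. A picture is of the moment at which its call begins. camera_params takes no time and is no camera call.
- arm.hand_in(): hands the job in, once; it reports no verdict.
Trained networks look in the newest picture that a camera, given by its name, has taken for a name from the list of things; names that differ only in an ending like _2 or _b are one class to them, and where a whole thing is asked for, a point or a joint stands for the part that bears it (a point fixed in the world has none). Each returns a list of dicts, best first, with "confidence" (0 to 1); they miss things now and then, are a little off and sometimes report something else, mostly with a low value. They report only what shows in the picture. A call takes as long as a camera call.
- arm.trace(camera, query): "region" (400x640 bool, what is visible of it) and "extent" ([left, top, width, height] in pixels, round what is visible of it).
The state is a dict: "t": time; "joints": joint angles; "qd": joint speeds; "effort": joint torques, N m; "tcp_pos": TCP position; "eef_rot": TCP orientation; "ft_force": force on the tool from outside, world axes, zero at the start; "wrist_torque": the same for the moment, N m; "opening": finger opening in m.
Only numpy, scipy, OpenCV 4.12 (cv2) and the standard library are available. Lean on these libraries where they do the work, as an engineer would, in place of code of your own. Each camera call takes 0.05 s, during which the arm holds its last target.

## Working session

There is one attempt and no reset: what is moved stays moved. The work goes in short steps, Python scripts to look and compute and a shell command to move; the robot and the scene stay as the last step left them, time stands still between calls to the robot, and variables do not carry over. Pictures are saved under pics/ and viewed, and the job is handed in when it is done.

```bash
mkdir -p pics
cat > h.py <<'E'
import numpy as np,cv2
from bench import arm
def world(cam,u,v,d):
    p=arm.camera_params(cam);R=np.array(p["R"]);t=np.array(p["t"])
    c=np.stack([(u-p["cx"])/p["fx"]*d,(v-p["cy"])/p["fy"]*d,d],-1)
    return (c-t)@R
E
python3 - <<'E'
from h import *
np.set_printoptions(precision=4,suppress=True)
for c in ["scene","top"]:
    im,d=arm.get_image(c)
    cv2.imwrite(f"pics/{c}1.png",im)
    np.savez(f"{c}.npz",im=im,d=d)
    for q in ["red_knob","yellow_knob"] :
        for r in arm.trace(c,q)[:2]:
            m=r["region"]&(d>0); v,u=np.nonzero(m)
            P=world(c,u,v,d[m])
            print(c,q,round(r["confidence"],2),r["extent"],np.median(P,0),P.min(0),P.max(0))
            zt=np.percentile(P[:,2],95); T=P[P[:,2]>zt-.004]
            print("   top",zt,len(T),(T.min(0)+T.max(0))/2, T.max(0)-T.min(0))
s=arm.observe();print(s)
E
```

```text
scene red_knob 0.71 [322.5, 166.6, 13.0, 18.2] [0.5625 0.0397 0.0918] [ 0.5505 -0.7747 -0.6901] [1.3614 0.0522 0.1027]
   top 0.10070775181060014 61 [0.5657 0.0378 0.0998] [0.0264 0.0277 0.0059]
scene yellow_knob 0.83 [250.7, 248.1, 16.4, 18.1] [0.4452 0.3441 0.0975] [0.4342 0.3278 0.062 ] [0.4643 0.3567 0.103 ]
   top 0.10114244889267093 123 [0.4506 0.3417 0.1002] [0.0275 0.0278 0.0056]
top red_knob 0.61 [374.7, 172.1, 17.5, 14.1] [0.5673 0.0364 0.101 ] [0.5534 0.0218 0.0773] [0.5824 0.0507 0.105 ]
   top 0.10359836151231569 139 [0.5685 0.0362 0.1023] [0.0273 0.0289 0.0054]
top yellow_knob 0.45 [229.7, 224.4, 17.0, 17.3] [0.453  0.3382 0.1005] [0.4388 0.3244 0.081 ] [0.4674 0.3545 0.105 ]
   top 0.10327706275253008 132 [0.4522 0.34   0.1022] [0.0264 0.0284 0.0056]
{'t': 0.3, 'joints': array([-1.415 ,  0.2866,  1.5772, -0.    ,  1.2786, -0.15  ]), 'qd': array([ 0.0001, -0.001 , -0.0022,  0.0002,  0.001 ,  0.0012]), 'effort': array([ -0.0001, -40.5357, -29.2292,  -0.0002,   0.0033,  -0.    ]), 'tcp_pos': array([ 0.2032, -0.6434,  0.2308]), 'eef_rot': array([-0.1074, -0.6989, -0.108 ,  0.6989]), 'ft_force': array([-0.2932,  0.9015,  0.4553]), 'wrist_torque': array([ 0.0002, -0.0414, -0.0006]), 'opening': 0.08541809522980448}
```

View pics/scene1.png

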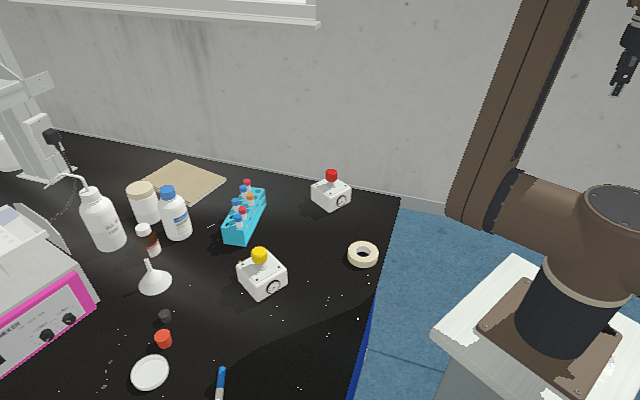

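View pics/top1.png

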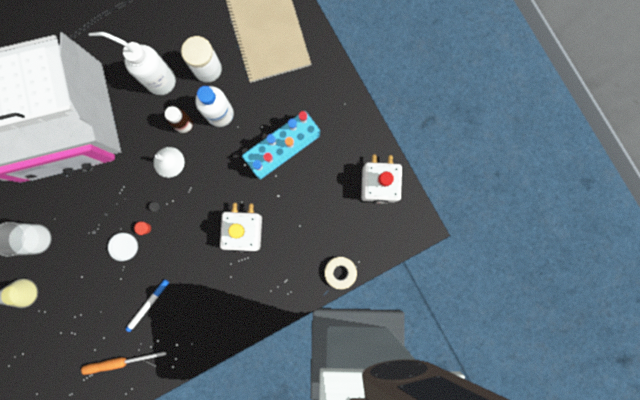

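Run:
```python
from h import *
from scipy.spatial.transform import Rotation as Ro
np.set_printoptions(precision=4,suppress=True)
z=np.load("top.npz");d=z["d"];im=z["im"]
v,u=np.mgrid[0:400,0:640]; P=world("top",u.astype(float),v.astype(float),d)
for c in ([.567,.037],[.452,.34]):
    m=(np.abs(P[...,2]-.057)<.006)&(np.hypot(P[...,0]-c[0],P[...,1]-c[1])<.08)&(d>0)
    print(cv2.minAreaRect(P[m][:,:2].astype(np.float32)*1000))
s=arm.observe();q=s["eef_rot"];R=Ro.from_quat([q[1],q[2],q[3],q[0]]).as_matrix();print(R)
# tall things
m=(P[...,2]>.06)&(d>0)&(P[...,0]>.2)&(P[...,0]<.8)&(abs(P[...,1])<.7)
n,l,st,ce=cv2.connectedComponentsWithStats(m.astype(np.uint8))
for i in range(1,n):
    if st[i,4]>15:
        Q=P[l==i];print(Q.min(0),Q.max(0),st[i])
cv2.imwrite("pics/crop.png",cv2.resize(im[130:300,180:460],None,fx=2.8,fy=2.8,interpolation=cv2.INTER_CUBIC))
```

```text
((568.8130493164062, 34.95989227294922), (79.53878021240234, 79.51902770996094), 88.54597473144531)
((452.929931640625, 340.0810546875), (78.85660552978516, 78.70245361328125), 88.11306762695312)
[[-0.0001  0.3011 -0.9536]
 [ 0.0008 -0.9536 -0.3011]
 [-1.     -0.0008 -0.0001]]
[0.7633 0.511  0.0601] [0.8    0.5769 0.2061] [ 112   39   55   48 1084]
[0.5857 0.6232 0.0601] [0.7999 0.7    0.2033] [  38   43   72  123 5676]
[0.7973 0.4251 0.0611] [0.7999 0.4515 0.1005] [191  65  16   8  77]
[0.6915 0.3742 0.0601] [0.7519 0.4358 0.1407] [195  87  33  34 840]
[0.6764 0.4672 0.0601] [0.7128 0.5039 0.0911] [165 107  20  20 288]
[0.6921 0.2027 0.06  ] [0.7093 0.2199 0.0877] [298 112   9  11  74]
[0.6747 0.224  0.0603] [0.6911 0.2407 0.0868] [288 120   9  10  70]
[0.6408 0.2687 0.0611] [0.6574 0.2858 0.0875] [266 135   9  10  69]
[0.6362 0.2308 0.0626] [0.6541 0.246  0.0871] [285 137   8  10  66]
[0.602  0.2738 0.0614] [0.619  0.2909 0.0889] [263 153   9  10  70]
[0.6037 0.5123 0.0608] [0.611  0.5213 0.0774] [155 155   7   5  25]
[0.5844 0.2957 0.0615] [0.6013 0.313  0.0865] [252 161  10   9  68]
[0.5532 0.0084 0.0604] [0.5907 0.0507 0.105 ] [376 171  20  17 217]
[0.4368 0.3244 0.06  ] [0.4677 0.364  0.105 ] [227 224  18  16 213]
[ 0.2001 -0.0706  0.1791] [0.2443 0.0965 0.4055] [ 361  360  147   40 3911]
```

View pics/crop.png

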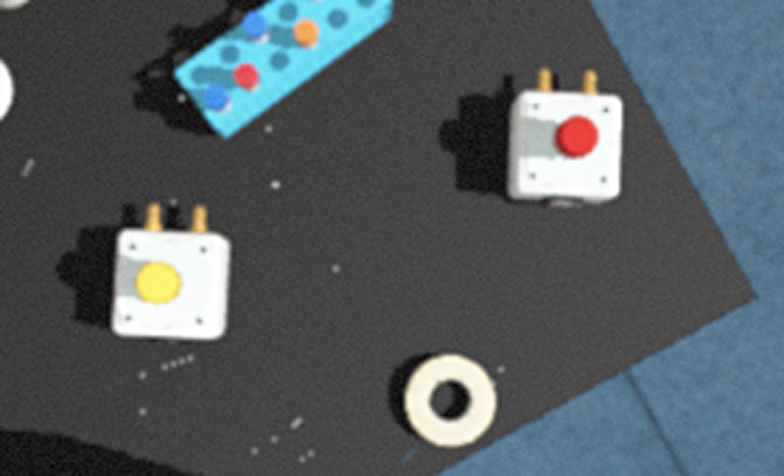

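The scene picture shows the red knob at about (331,175) and the yellow one at about (259,256). In the top picture they are at (386,179) and (236,231). The traces agree with both pictures. The two cameras agree to 3 mm, putting the red knob at about (0.5675, 0.036) with its head top at z ≈ 0.101, as it should be when in. I'll move across at the current height.

```bash
python3 -m creep '[0,-0.03,-0.03,0,0, 0,-0.033,-0.034,0,0, 0,-0.033,-0.034,0,0, 0,-0.033,-0.034,0,0, 0,-0.033,-0.034,0,0]' 40
python3 -m creep '[0,-0.033,-0.034,0,0, 0,-0.033,-0.034,0,0, 0,-0.033,-0.034,0,0, 0,-0.033,-0.034,0,0, 0,-0.033,-0.034,0,0]'
```

```text
t: 0.8
tcp_pos: [0.3133, -0.4375, 0.2313]
eef_rot: [0.108, 0.699, 0.107, -0.699]
ft_force: [0.1, -0.4, 0.5]
opening: 0.0852
t: 1.3
tcp_pos: [0.4258, -0.2289, 0.2317]
eef_rot: [0.108, 0.699, 0.107, -0.699]
ft_force: [0.4, -0.2, -0.4]
opening: 0.0851
```

```bash
python3 -m creep '[0,-0.033,-0.034,0,0, 0,-0.033,-0.034,0,0, 0,-0.033,-0.034,0,0, 0,-0.033,-0.034,0,0, 0,-0.033,-0.034,0,0]'
python3 -m creep '[0,-0.025,-0.025,0,0, 0,-0.018,-0.018,0,0, 0.02,0,0,0,0, 0.03,0,0,0,0, 0,0,0,0,0]'
python3 - <<'E'
from h import *
from scipy.spatial.transform import Rotation as Ro
s=arm.observe();q=s["eef_rot"];R=Ro.from_quat([q[1],q[2],q[3],q[0]]).as_matrix()
print(s["tcp_pos"],s["t"],R.T@(np.array([.5675,.036,.069])-s["tcp_pos"]))
E
```

```text
t: 1.8
tcp_pos: [0.5383, -0.0202, 0.2316]
eef_rot: [0.108, 0.699, 0.108, -0.699]
ft_force: [0.3, -0.4, 0.8]
opening: 0.0852
t: 2.3
tcp_pos: [0.5627, 0.0325, 0.1767]
eef_rot: [-0.107, -0.696, -0.109, 0.702]
ft_force: [-0.8, 0.5, -0.1]
opening: 0.0854
[0.5627499  0.0325026  0.17669918] 2.3 [ 0.10765521 -0.00149626 -0.00648277]
```

```bash
python3 -m creep '[0,-0.003,-0.004,0,0, 0,0,0,0,0]'
python3 - <<'E'
from h import *
from scipy.spatial.transform import Rotation as Ro
for i in range(2):
  s=arm.observe();q=s["eef_rot"];R=Ro.from_quat([q[1],q[2],q[3],q[0]]).as_matrix()
  print(s["tcp_pos"],s["t"],R[:,0],R.T@(np.array([.5675,.036,.069])-s["tcp_pos"]))
  im,d=arm.get_image(["scene","top"][i])
  cv2.imwrite(f"pics/a{i}.png",cv2.resize([im[90:240,230:430],im[100:250,280:480]][i],None,fx=3.5,fy=3.5))
E
```

```text
t: 2.5
tcp_pos: [0.5699, 0.0359, 0.1832]
eef_rot: [0.108, 0.7, 0.107, -0.698]
ft_force: [0.1, -0.3, 0.9]
opening: 0.0856
[0.56986663 0.03593091 0.18322136] 2.5 [ 3.03570335e-03 -1.06348385e-04 -9.99995387e-01] [ 0.11421364 -0.00089414  0.0025631 ]
[0.56988251 0.0357504  0.18343672] 2.55 [ 3.43512762e-03 -3.67513766e-04 -9.99994032e-01] [ 0.11442776 -0.00111372  0.00255904]
```

View pics/a0.png

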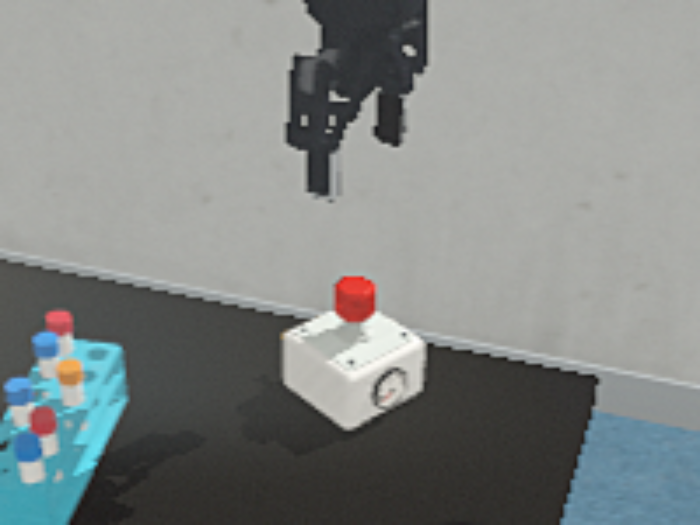

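The crop shows the open gripper straight above the red knob, which is at about crop pixel (355,298). Next I descend.

```bash
python3 -m creep '[0.03,0,0.002,0,0, 0.03,0,0,0,0, 0.02,0,0,0,0, 0,0,0,0,0, 0,0,0,0,0]'
python3 - <<'E'
from h import *
from scipy.spatial.transform import Rotation as Ro
s=arm.observe();q=s["eef_rot"];R=Ro.from_quat([q[1],q[2],q[3],q[0]]).as_matrix()
print(s["tcp_pos"],s["t"],R[:,0],R.T@(np.array([.5675,.036,.069])-s["tcp_pos"]))
E
```

```text
t: 3.1
tcp_pos: [0.5674, 0.0351, 0.1025]
eef_rot: [0.108, 0.699, 0.107, -0.698]
ft_force: [-0.5, 0.0, 0.9]
opening: 0.0855
[0.56740317 0.03505509 0.10247347] 3.1 [ 1.34229204e-03 -1.67916288e-04 -9.99999085e-01] [ 0.03347341 -0.00089088 -0.00033546]
```

```bash
python3 -m creep '[0.012,-0.001,0,0,0, 0.012,0,0,0,0, 0.009,0,0,0,0, 0,0,0,0,0, 0,0,0,0,0]'
python3 -m creep '[0,0,0,0,120, 0,0,0,0,140, 0,0,0,0,255, 0,0,0,0,255, 0,0,0,0,255]' 60
```

```text
t: 3.6
tcp_pos: [0.5662, 0.0363, 0.0679]
eef_rot: [-0.108, -0.699, -0.108, 0.699]
ft_force: [1.5, -0.3, 0.8]
opening: 0.085
t: 4.1
tcp_pos: [0.5673, 0.0344, 0.0694]
eef_rot: [0.109, 0.699, 0.107, -0.698]
ft_force: [-1.1, -5.8, 2.2]
opening: 0.0304
```

Gripped at about 30 mm with a small side load. Now the pull.

```bash
python3 -m creep '[-0.004,0,0,0,255, -0.006,0,0,0,255, -0.006,0,0,0,255, -0.006,0,0,0,255, -0.004,0,0,0,255]' 
python3 -m creep '[0,0,0,0,255, 0,0,0,0,255]'
python3 - <<'E'
from h import *
s=arm.observe();print(s["ft_force"],s["tcp_pos"])
im,d=arm.get_image("scene")
cv2.imwrite("pics/b0.png",cv2.resize(im[120:220,280:400],None,fx=5,fy=5))
E
```

```text
t: 4.6
tcp_pos: [0.5671, 0.0345, 0.0946]
eef_rot: [0.109, 0.699, 0.106, -0.698]
ft_force: [9.0, -5.8, -19.6]
opening: 0.0302
t: 4.8
tcp_pos: [0.5673, 0.0345, 0.0945]
eef_rot: [0.109, 0.7, 0.106, -0.698]
ft_force: [3.2, -4.9, -2.0]
opening: 0.0303
[ 3.15851006 -4.94905428 -1.95618942] [0.56725667 0.03445465 0.09445317]
```

View pics/b0.png

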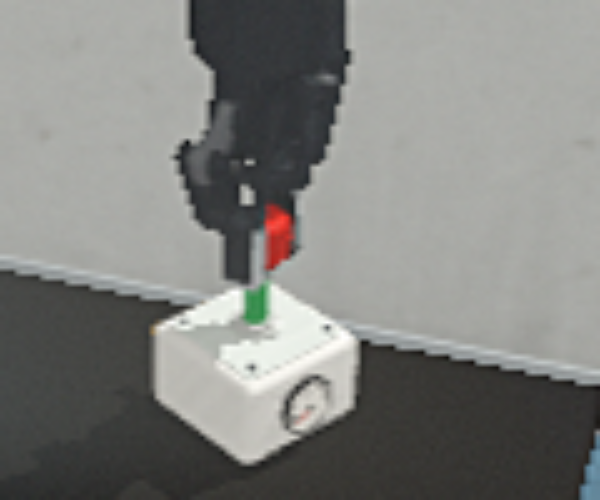

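The crop shows the green band at (257,300) and the red head raised in the jaws. The TCP rose 25 mm, so the knob is out. I hold about 2 s.

```bash
for i in 1 2 3 4; do python3 -m creep '[0,0,0,0,255, 0,0,0,0,255, 0,0,0,0,255, 0,0,0,0,255, 0,0,0,0,255]' | grep -E "t:|tcp_pos|ft_f"; done
python3 -m creep '[0.005,0,0,0,255, 0.006,0,0,0,255, 0.006,0,0,0,255, 0.006,0,0,0,255, 0.003,0,0,0,255]'
python3 -m creep '[0,0,0,0,255, 0,0,0,0,255, 0,0,0,0,255]'
```

```text
t: 5.35
tcp_pos: [0.5672, 0.0345, 0.0944]
eef_rot: [0.109, 0.7, 0.106, -0.698]
ft_force: [2.1, -5.9, -2.2]
t: 5.85
tcp_pos: [0.5673, 0.0344, 0.0945]
eef_rot: [0.109, 0.7, 0.106, -0.698]
ft_force: [2.1, -4.4, -1.9]
t: 6.35
tcp_pos: [0.5672, 0.0345, 0.0944]
eef_rot: [0.109, 0.699, 0.106, -0.698]
ft_force: [1.8, -5.8, -2.2]
t: 6.85
tcp_pos: [0.5673, 0.0345, 0.0945]
eef_rot: [0.109, 0.7, 0.106, -0.698]
ft_force: [2.7, -6.3, -2.1]
t: 7.35
tcp_pos: [0.5674, 0.0345, 0.0693]
eef_rot: [0.109, 0.699, 0.107, -0.698]
ft_force: [-4.7, -6.0, 14.3]
opening: 0.0303
t: 7.65
tcp_pos: [0.5673, 0.0345, 0.0694]
eef_rot: [0.109, 0.699, 0.107, -0.698]
ft_force: [0.1, -6.0, 2.5]
opening: 0.0307
```

It is back at the gripping height. Now I open and retreat straight up.

```bash
python3 -m creep '[0,0,0,0,100, 0,0,0,0,0, 0,0,0,0,0, 0,0,0,0,0, 0,0,0,0,0]'
python3 -m creep '[0,0,0,0,0, 0,0,0,0,0, -0.02,0,0,0,0, -0.04,0,0,0,0, -0.04,0,0,0,0]'
python3 -m creep '[-0.04,0,0,0,0, 0,0,0,0,0, 0,0,0,0,0]'
python3 - <<'E'
from h import *
np.set_printoptions(precision=4,suppress=True)
for c in ["scene","top"]:
    im,d=arm.get_image(c)
    if c=="scene": cv2.imwrite("pics/c0.png",cv2.resize(im[90:310,220:400],None,fx=2.6,fy=2.6))
    for q in ["red_knob","yellow_knob"]:
        for r in arm.trace(c,q)[:1]:
            m=r["region"]&(d>0); v,u=np.nonzero(m); P=world(c,u,v,d[m])
            print(c,q,round(r["confidence"],2),np.median(P,0),np.percentile(P[:,2],95))
E
```

```text
t: 8.15
tcp_pos: [0.5663, 0.0365, 0.0682]
eef_rot: [-0.108, -0.699, -0.108, 0.699]
ft_force: [-0.4, -0.3, -0.5]
opening: 0.0856
t: 8.65
tcp_pos: [0.5655, 0.0363, 0.1684]
eef_rot: [-0.107, -0.698, -0.108, 0.7]
ft_force: [0.2, 1.2, 0.8]
opening: 0.0855
t: 8.95
tcp_pos: [0.5671, 0.0362, 0.2098]
eef_rot: [0.108, 0.7, 0.107, -0.698]
ft_force: [0.1, -0.4, -0.6]
opening: 0.0855
scene red_knob 0.58 [0.5618 0.0416 0.0944] 0.10139420959056639
scene yellow_knob 0.72 [0.4452 0.3453 0.0975] 0.10138373644439183
top red_knob 0.62 [0.453  0.3397 0.1003] 0.10352959961245109
top yellow_knob 0.57 [0.4529 0.3395 0.1002] 0.10352738699119239
```

View pics/c0.png

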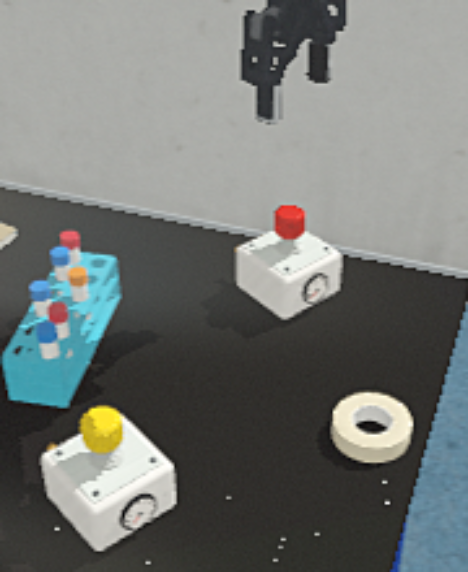

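The crop shows the red knob in at (290,221) with no green band, the yellow knob in at (101,430), and the gripper clear above.

```bash
python3 -c "
from bench import arm
print(arm.hand_in())"
```

```text
the job is handed in; nothing more can be done
None
```

I pulled the red knob straight up 25 mm to its on detent, held it out for a little over 2 s, pushed it fully in, let go and backed off about 14 cm. I handed the job in just after t ≈ 9 s; no verdict was reported.

- **Knob out:** the green band showed on the stem, and the upward pull peaked at about 20 N.
- **Knob in again:** the tool came back to the height it had gripped at (0.0694 m). The scene camera put the top of the red head at z ≈ 0.101 m, as at the start, with no green band showing.
- **Yellow knob:** it was never touched. Its head top stayed at z ≈ 0.101 m.
- **Gripper:** it was fully open, with no more than about 1 N on the wrist.
- **One check disagreed:** in the last top picture the network gave the yellow knob's position for "red_knob". The arm probably hid the red knob from that camera. I relied on the scene camera and its picture instead.

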